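Time a door chime's cam wheel and latch its striker carriage

TASK

The door chime's movement lies on its back on the ledge: turn its big cam wheel by the rim until the engraved line on the rim faces the tip of the fixed pointer, and leave it there. Then push the striker carriage towards the chrome gong until its detent clicks and it is fully home. Let go of everything, and leave the cat dish, the tealight holder and the whistle where they are.

Things in the scene. Friction and masses are not known exactly. Their poses are not given: they have to be found in the camera images.
- chime_plate: The chime movement's aluminium back plate, fixed to the ledge, lying flat: 180 (x) by 310 (y) by 14 mm thick. Origin: centre of its underside; z up. In the plate's own axes the wheel axis stands at (0, +70 mm) and the carriage track runs along x at y = -110 mm, with a detent housing on its outer side no higher than 29 mm.
- cam_wheel (a joint): Angle of the cam wheel (rad): 0 when its engraved line faces the pointer, growing counter-clockwise seen from above; 6.283 is the same place as 0. It turns past a whole turn either way, with a stiff bearing (about 2 N at the rim), and stays where it is left. It starts anywhere at least 1.2 rad from the pointer.
- wheel_axis (a point): Point on the cam wheel's vertical axis, level with the rim's top (70 mm above the ledge). The wheel is an aluminium dish: rim 140 mm outside and 120 mm inside diameter, so a wall 10 mm thick; the web inside the rim lies 26 mm above the ledge, the hub is 28 mm across and 44 mm high. Outside the rim the plate's top is 14 mm above the ledge.
- mark (a point): Outer end, on the rim's top outer edge (70 mm from the axis), of the dark engraved radial line, 4 mm wide, which runs across the rim's top, down its outside and along the web.
- pointer_tip (a point): Tip of the fixed pointer, a dark steel cone that points level at the wheel axis from a 12 mm post (top 76 mm above the ledge) standing 100 mm from the axis, at -45 degrees from the plate's x axis. The tip lies 74 mm from the axis, 4 mm off the rim, level with the rim's top.
- pillar_a (a point): Centre of the top of a fixed round chrome pillar, 12 mm across, 84 mm above the ledge. It stands 96 mm from the wheel axis, at +45 degrees from the plate's x axis.
- pillar_b (a point): The same for the second such pillar, at +135 degrees from the plate's x axis as seen from the wheel axis.
- gong_top (a point): Top centre of the fixed chrome gong, 60 mm across, 59 mm above the ledge, at (58, -110) mm on the plate.
- striker (a joint): Travel of the striker carriage (m) along the plate's +x axis towards the gong: it starts at 0 to 0.015, and is fully home against its stop at 0.050. A spring ball detent resists from about 0.032 to 0.041 (up to about 5 N in all; elsewhere the slide takes about 1 N), then snaps the carriage to 0.050 and holds it.
- fin_top (a point): Middle of the top edge of the carriage's upright brass fin, 74 mm above the ledge. The fin is 30 mm long along the plate's x, 12 mm thick along the plate's y, and rises 42 mm above the carriage block (36 mm wide, 40 mm long, top 32 mm above the ledge). It moves with the carriage.
- cat_dish: Bystander: white ceramic cat dish, an open bowl 120 mm across and 50 mm high, on the ledge near the plate's robot-side (-x) edge. Origin: centre of its underside.
- tealight_holder: Bystander: glass tealight holder, a cup 60 mm across and 85 mm high, on the ledge near the plate's +y or +x edge. Origin: centre of its underside.
- whistle: Bystander: lime plastic whistle lying on the ledge near the plate's +y or +x edge, about 66 mm long, 20 mm wide, 26 mm high. Origin: under its middle; x along its length.

How it is judged (in metres and radians):
On the way, in this order (a step that is already met when the one before it is completed fails the run):
1. the wheel rests with its engraved line facing the pointer (horizontal distance between mark and pointer_tip below 0.0068 m and velocity of joint cam_wheel between -0.1 and 0.1 rad/s), for 0.3 s.
2. the carriage is past its detent (value of joint striker above 0.047 m), for 0.2 s.
At the end, for the whole second after the job is handed in: The engraved line faces the pointer's tip to within about 5 mm along the rim (4.4 degrees; mark to tip under 6.8 mm), the wheel at rest; the carriage is latched home (beyond 47 of 50 mm); dish, holder and whistle stand within 20 mm of where they were (horizontal distance between mark and pointer_tip below 0.0068 m and value of joint striker above 0.047 m and velocity of joint cam_wheel between -0.05 and 0.05 rad/s and distance of each of cat_dish, tealight_holder, whistle from where it was at the start of the episode below 0.02 m); the robot touches nothing.
It fails at once if a bystander is knocked away (20 mm) (distance of any of cat_dish, tealight_holder, whistle from where it was at the start of the episode above 0.02 m).
It fails at once if the tealight holder is tipped (angle between tealight_holder's own z axis and vertical above 0.5 rad).
It also fails if it takes over 61 s, if anything falls off the work surface, if the arm or the gripper's body presses on something with over 40 N, if the wrist force passes 120 N, or if a joint passes its speed limit or range.

ROBOT

A 6-joint arm with a two-finger parallel gripper is mounted at the origin on the work surface. World frame = base frame: x ahead of the robot, y to its left, z up, the work surface at z = 0. Lengths are in mm, angles in rad, forces in N, time in s.
With the tool pointing down it reaches from about 350 to 975 mm from the base axis. Payload 7.1 kg.
Tool frame: the origin (TCP) lies on the front face of the gripper's body, between the roots of the fingers; the fingertips stand 80 mm ahead of it and the grasp point (between the pads) lies 61 mm ahead of it; z points along the fingers, y is the line along which they close (so a half turn about z gives the same grasp; the last joint's range is limited). The gripper opens to 88 mm and grips with 3 to 60 N. Pads are 20 mm wide; open, the fingers measure 115 mm over their backs; the gripper's body (75 mm by 178 mm) begins 61 mm behind the grasp point.
Start: joints at [1.22, 0.423, 1.63, -0, 1.089, -0.019], TCP at [203.559, 590.905, 302.675] pointing down, gripper open.
Joint ranges: [-3, 3], [-0.9, 2.11], [0.09, 2.58], [-1.31, 4.45], [0.11, 2.69], [-2.54, 2.54]. Speed limits (rad/s): [2.39, 2.39, 3.01, 3.14, 3.14, 3.14].

INTERFACE

Orientations are given as a rotation vector (axis times angle).
In Python, from workcell import readout, vision, close_job gives the robot as it stands.
- The arm moves only by the tool servo_tool, never from a script. Its argument "plan" is a list that holds one entry, the list of rows, each a list of 7 numbers: the gripper command: -1 is fully open, 1 is shut, values between are in proportion, then the shift along the world's x, y, z in units of 40 mm (1.0 is 40 mm), then the turn, a rotation vector about the world's x, y, z in units of 5 degrees (1.0 is 5 degrees). A call has 1 to 5 rows; each row shifts and turns the commanded pose from where the row before left it; what a row does not reach is not made up. A row lasts 1/12 s, in which the tool goes at most 41.7 mm and 7.16 degrees, less where a joint would pass 70% of its speed; a pose out of reach is approached as far as the arm can. A call is refused whole if a number of a shift passes 1 or a number of a turn 1, either way. A call with a gripper value outside its range is refused whole. The fingers move at their own pace and stop on an object; the grip force is fixed at half the most. Time passes only in rows, so rows that do not move let the fingers close. It gives the time, the measured TCP pose, the force, the opening and the grip force at its end, in the units of the state.
- readout.get_obs(): the state, without advancing time (a new reading comes with each control period).
- vision.get_image(name): name is "scene" or "side" or "wrist"; returns the picture (384x512x3 uint8, red, green, blue); there is no depth.
- vision.camera_params(name): a dict with "fx", "fy", "cx", "cy" (pixels), "rvec" (rotation vector, rad) and "tvec" (3), from world to camera coordinates, as OpenCV has them; the wrist camera has in their place "hand_eye" (4x4, takes a point from camera to tool coordinates, whose origin is the TCP and whose axes are the flange's). Camera axes: x right, y down, z forward; pixel columns grow to the right and rows downward; lengths in mm; the calibration is good to about 2 mm. A picture is of the moment at which its call begins: read the wrist's pose just before it. camera_params takes no time and is no camera call.
- close_job(): hands the job in; it is judged then, once.
The state is a dict: "t": time; "qpos": joint angles; "qvel": joint speeds; "joint_torque": joint torques, N m; "ee_pos": TCP position; "orientation": TCP orientation; "ft_force": force on the tool from outside, world axes, zero at the start; "moment": the same for the moment, N m; "width": finger opening in mm; "grasp_force": force on a finger pad.
Only numpy, scipy, OpenCV 4.12 (cv2) and the standard library are available. Lean on these libraries where they do the work, as an engineer would, in place of code of your own. Each camera call takes 0.05 s, during which the arm holds its last target. There are 200 camera calls.

## Working session

There is one attempt and no reset: what is moved stays moved. The work goes in short steps, Python scripts to look and compute and a tool call to move; the robot and the scene stay as the last step left them, time stands still between calls to the robot, and variables do not carry over. Pictures are saved under pics/ and viewed, at most 10 in all, crops included, and the job is handed in when it is done.

Besides the shell and the picture viewer there is one more tool, called after "Emit:" as name(argument=value, ...) on one line, values as JSON. servo_tool: Moves the arm, as the interface text tells. Its arguments: {"type":"object","properties":{"plan":{"type":"array"}},"required":["plan"]}

```bash
mkdir -p pics; ls; python3 - <<'E'
from workcell import readout, vision
import cv2,numpy as np
o=readout.get_obs();print(o)
a=vision.get_image("scene");b=vision.get_image("side");c=vision.get_image("wrist")
for n,i in zip(("scene","side","wrist"),(a,b,c)):
    cv2.imwrite(f"pics/{n}0.png",i[:,:,::-1]);print(n,vision.camera_params(n))
E
```

```text
pics
{'t': 0.0, 'qpos': array([ 1.22001761e+00,  4.23856572e-01,  1.63070758e+00, -1.05552006e-05,
        1.08855001e+00, -1.89987430e-02]), 'qvel': array([ 5.80973426e-04,  1.89428655e-03, -1.57866590e-03,  7.13921138e-05,
       -5.21071236e-04,  1.42507306e-04]), 'joint_torque': array([ 1.33476264e-03, -5.44630408e+01, -2.73664784e+01,  6.43362058e-02,
        2.29084870e-02, -1.43903580e-04]), 'ee_pos': array([203.40666252, 590.51484992, 301.88485878]), 'orientation': array([-5.18719300e-01, -3.09819778e+00,  2.35174154e-03]), 'ft_force': array([ 0.01529504, -0.0271744 , -0.66142508]), 'moment': array([-0.04148552, -0.00108854,  0.00478777]), 'grasp_force': 0.0, 'width': 87.71519813131118}
scene {'fx': 455.45079082048466, 'fy': 455.45079082048466, 'cx': 257.7735096453125, 'cy': 191.91596354321078, 'rvec': array([ 2.1182658 ,  1.37766933, -0.47904596]), 'tvec': array([-298.64310606, -322.40428986, 1116.64902476])}
side {'fx': 428.6892982306621, 'fy': 428.6892982306621, 'cx': 254.8893190565044, 'cy': 191.90840496918557, 'rvec': array([ 2.43424797, -0.09867391,  0.03528721]), 'tvec': array([-561.938687  ,  135.42042694,  666.41275776])}
wrist {'fx': 279.2290605803756, 'fy': 279.2290605803756, 'cx': 252.405016951051, 'cy': 190.03669827061813, 'hand_eye': array([[ 9.67312162e-05, -9.67991109e-01, -2.50984468e-01,
         6.88314630e+01],
       [ 9.99998908e-01, -2.76436694e-04,  1.45156143e-03,
        -3.30175116e-02],
       [-1.47447988e-03, -2.50984334e-01,  9.67990026e-01,
        -8.24351813e+01],
       [ 0.00000000e+00,  0.00000000e+00,  0.00000000e+00,
         1.00000000e+00]])}
```

View pics/scene0.png

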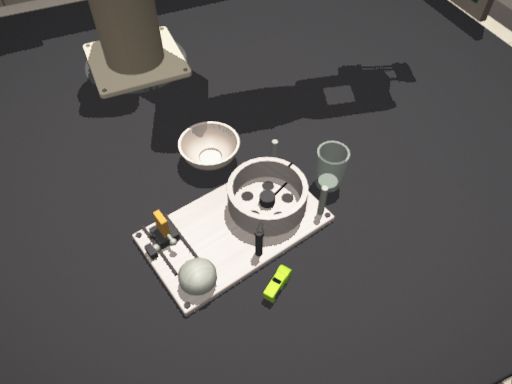

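View pics/side0.png

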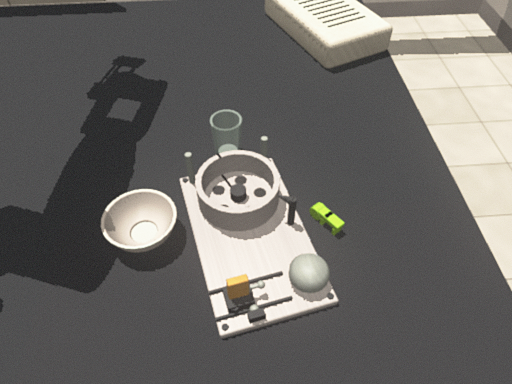

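Both views show the plate, with the wheel mark at the far side (scene ~(292,164), side ~(221,155)), the pointer at scene (258,235) / side (291,203), and the orange fin at scene (161,222) / side (237,285). I'll zoom in on both.

```bash
python3 - <<'E'
import cv2,numpy as np
a=cv2.imread("pics/scene0.png")[130:310,130:360];b=cv2.imread("pics/side0.png")[105:335,170:350]
A=cv2.resize(a,None,fx=2,fy=2,interpolation=3); 
def lab(i,x0,y0,s,w,h):
    i=cv2.resize(i,None,fx=s,fy=s,interpolation=cv2.INTER_CUBIC)
    for x in range(-(-x0//20)*20,x0+w,20): cv2.putText(i,str(x),(int((x-x0)*s),8),0,.3,(0,255,255));cv2.line(i,((int((x-x0)*s)),10),((int((x-x0)*s)),14),(0,255,255))
    for y in range(-(-y0//20)*20,y0+h,20): cv2.putText(i,str(y),(0,int((y-y0)*s)+3),0,.3,(0,255,255))
    return i
A=lab(a,130,130,1.95,230,180);B=lab(b,170,105,1.95,180,230)
H=max(A.shape[0],B.shape[0]);c=np.zeros((H,A.shape[1]+B.shape[1],3),np.uint8)
c[:A.shape[0],:A.shape[1]]=A;c[:B.shape[0],A.shape[1]:]=B
c=c[:, :800];print(c.shape);cv2.imwrite("pics/zoom.png",c)
E
```

```text
(448, 799, 3)
```

View pics/zoom.png

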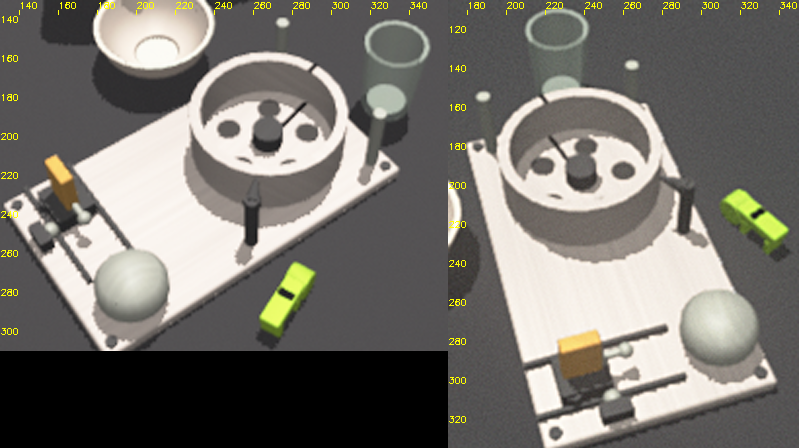

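View pics/wrist0.png

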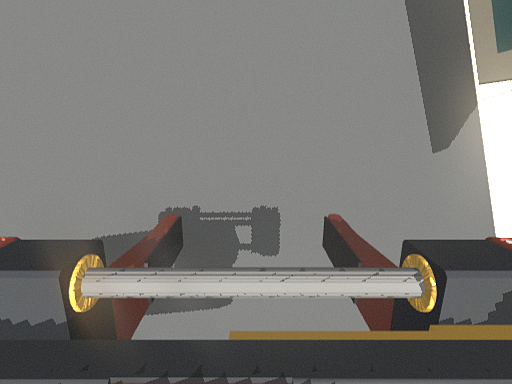

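```bash
cat > h.py <<'E'
import cv2,numpy as np
from workcell import readout,vision
from scipy.spatial.transform import Rotation as R
def cam(n):
    p=vision.camera_params(n);K=np.array([[p['fx'],0,p['cx']],[0,p['fy'],p['cy']],[0,0,1]])
    if 'rvec' in p: Rm=cv2.Rodrigues(p['rvec'])[0];return K,Rm,np.array(p['tvec'])
    o=readout.get_obs();T=np.eye(4);T[:3,:3]=R.from_rotvec(o['orientation']).as_matrix();T[:3,3]=o['ee_pos']
    M=np.linalg.inv(T@p['hand_eye']);return K,M[:3,:3],M[:3,3]
def plane(c,uv,z):
    K,Rm,t=c;d=Rm.T@np.linalg.inv(K)@[uv[0],uv[1],1];o=-Rm.T@t;return o+d*(z-o[2])/d[2]
def tri(c1,p1,c2,p2):
    P=[c[0]@np.c_[c[1],c[2]] for c in (c1,c2)]
    X=cv2.triangulatePoints(P[0],P[1],np.float64(p1).reshape(2,1),np.float64(p2).reshape(2,1))[:,0];return X[:3]/X[3]
def proj(c,X):
    q=c[0]@(c[1]@np.asarray(X,float)+c[2]);return q[:2]/q[2]
E
python3 - <<'E'
from h import *
s,d=cam("scene"),cam("side");np.set_printoptions(precision=1,suppress=True)
pts=dict(pA=((324.4,188),(264.4,138.3),84),pB=((275,141.3),(188,154.7),84),tip=((260.3,222.3),(279.7,197.8),70),mark=((292,163.8),(217.7,154.2),70))
W={}
for k,(a,b,z) in pts.items():
    W[k]=(plane(s,a,z)+plane(d,b,z))/2;print(k,tri(s,a,d,b),plane(s,a,z),plane(d,b,z))
# rim outline on z=70: back+top outer edge points
for c,P in ((s,[(228.5,190),(233,176),(250,163),(266,156.8),(280,158),(292,163.8),(303,174),(308,187)]),(d,[(196,180),(200,169),(217.7,154.2),(235,150),(250,151),(265,157),(275,166),(279,181)])):
    Q=np.array([plane(c,p,70)[:2] for p in P]);A=np.c_[2*Q,np.ones(len(Q))];x=np.linalg.lstsq(A,(Q**2).sum(1),rcond=None)[0];print("circle",x[:2],np.sqrt(x[2]+x[:2]@x[:2]))
# plate fit from pA,pB,tip
loc=np.array([[67.9,137.9],[-67.9,137.9],[52.3,17.7]]);w=np.array([W[k][:2] for k in('pA','pB','tip')])
rr=R.align_vectors(np.c_[w-w.mean(0),np.zeros(3)],np.c_[loc-loc.mean(0),np.zeros(3)])[0]
yaw=rr.as_rotvec()[2];Rm=rr.as_matrix()[:2,:2];o=w.mean(0)-Rm@loc.mean(0);print("plate",o,yaw,(w-(loc@Rm.T+o)))
f=lambda x,y:Rm@[x,y]+o
C=f(0,70);print("axis",C,"gong",f(58,-110),"mark ang",np.arctan2(*(W['mark'][:2]-C)[::-1])-yaw+np.pi/4, np.hypot(*(W['mark'][:2]-C)))
for n,c in(("scene",s),("side",d)):
    i=cv2.imread(f"pics/{n}0.png");h=cv2.cvtColor(i,cv2.COLOR_BGR2HSV);m=cv2.inRange(h,(8,120,90),(25,255,255));k,l,st,ce=cv2.connectedComponentsWithStats(m);j=1+np.argmax(st[1:,4]);print(n,st[j],ce[j]);
    for q in(0,.05,):print(Rm.T@(plane(c,ce[j],55)[:2]-o))
    m=cv2.inRange(h,(30,150,80),(50,255,255));k,l,st,ce=cv2.connectedComponentsWithStats(m);j=1+np.argmax(st[1:,4]);print("whistle",plane(c,ce[j],13))
for k in((345,185),):pass
print("holder rim",plane(s,(333,152),85),plane(d,(226.5,119),85),"dish",plane(s,(209.5,143),50),plane(d,(140,213),50))
E
```

```text
pA [595.7 182.6  82.5] [597.3 181.2  84. ] [595.3 181.9  84. ]
pB [462.4 154.6  81. ] [465.3 153.   84. ] [462.7 151.8  84. ]
tip [608.   59.3  67.8] [608.8  59.3  70. ] [608.   56.7  70. ]
mark [512.5 165.3  66.8] [515.9 162.9  70. ] [512.2 163.3  70. ]
circle [546.4 103.5] 67.0234512368891
circle [543.8 102.8] 68.39105572252699
plate [560.   31.3] 0.21423865648361265 [[-0.7  1. ]
 [-0.3  0.8]
 [ 1.1 -1.8]]
axis [545.1  99.7] gong [640.1 -63.8] mark ang 2.597743950946309 70.57187848521447
scene [153 210  17  28 248] [161.2 222.6]
[ -49.9 -108.2]
[ -49.9 -108.2]
whistle [688.4  55.   13. ]
side [227 275  22  24 362] [237.1 286.2]
[ -52.  -107.8]
[ -52.  -107.8]
whistle [692.6  56.1  13. ]
holder rim [531.8 235.3  85. ] [531.1 238.1  85. ] dish [388.7  52.3  50. ] [384.   59.9  50. ]
```

The measurements are consistent: axis ≈ (545,101), plate yaw 0.214, and the mark is about 2.6 rad counter-clockwise of the pointer. I'll grip the rim at world bearing 300° and turn it 150° clockwise. I'll move above that spot first.

Emit:
servo_tool(plan=[[[0.32,0.55,-0.8,-0.09,0,0,0.58],[0.32,0.55,-0.8,-0.09,0,0,0.58],[0.32,0.55,-0.8,-0.09,0,0,0.58],[0.32,0.55,-0.8,-0.09,0,0,0.58],[0.32,0.55,-0.8,-0.09,0,0,0.58]]])

```text
t: 0.57
ee_pos: [314.0, 429.3, 284.3]
orientation: [-0.119, -3.139, 0.0]
ft_force: [1.2, -0.1, -0.2]
width: 58.0
grasp_force: 0.0
```

Emit:
servo_tool(plan=[[[0.32,0.55,-0.8,-0.09,0,0,0.58],[0.32,0.55,-0.8,-0.09,0,0,0.58],[0.32,0.55,-0.8,-0.09,0,0,0.58],[0.32,0.55,-0.8,-0.09,0,0,0.58],[0.32,0.55,-0.8,-0.09,0,0,0.58]]])

```text
t: 0.98
ee_pos: [424.2, 269.2, 266.5]
orientation: [0.278, -3.129, 0.0]
ft_force: [0.4, 0.9, 0.5]
width: 29.8
grasp_force: 0.0
```

Emit:
servo_tool(plan=[[[0.32,0.55,-0.8,-0.09,0,0,0.58],[0.32,0.55,-0.8,-0.09,0,0,0.58],[0.32,0.55,-0.8,-0.09,0,0,0.58],[0.32,0.55,-0.8,-0.09,0,0,0.58],[0.32,0.55,-0.8,-0.09,0,0,0.58]]])

```text
t: 1.4
ee_pos: [534.3, 109.0, 248.4]
orientation: [0.67, -3.069, -0.0]
ft_force: [0.8, 0.9, -0.5]
width: 29.7
grasp_force: 0.0
```

Emit:
servo_tool(plan=[[[0.32,0.55,-0.8,-0.09,0,0,0.58],[0.32,0.55,-0.8,-0.09,0,0,0.58],[0.32,0,0,0,0,0,0],[0.32,0,0,0,0,0,0],[0.32,0,0,0,0,0,0]]])

```text
t: 1.82
ee_pos: [576.9, 47.1, 241.0]
orientation: [0.818, -3.032, -0.001]
ft_force: [0.4, 1.2, -0.1]
width: 29.8
grasp_force: 0.0
```

```bash
python3 - <<'E'
from h import *
o=readout.get_obs();print(o['t'],o['ee_pos'],o['orientation'],o['width'],o['qpos'])
c=cam("wrist");i=vision.get_image("wrist");cv2.imwrite("pics/w1.png",i[:,:,::-1])
M=R.from_rotvec(o['orientation']).as_matrix();print(np.degrees(np.arctan2(M[1,1],M[0,1])),M[:,2])
print(proj(c,[545.1,101,70]),proj(c,[608.3,58,70]))
E
```

```text
1.8167 [576.88592957  47.0754052  241.04396883] [ 8.18247113e-01 -3.03181258e+00 -9.08780241e-04] 29.789085370443203 [ 6.07403446e-02  4.34597453e-01  1.77831344e+00  3.79604436e-04
  9.30075065e-01 -2.03749632e+00]
120.20706332730724 [-1.40917167e-03  2.19178755e-04 -9.99998983e-01]
[318.09062328 192.57912345] [245.0046634  225.44379946]
```

View pics/w1.png

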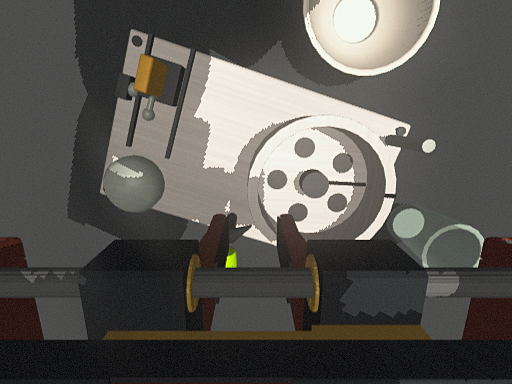

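The wrist view shows the rim (columns ~248–397), the mark line on the right at about (391,196), and the fingers near the pointer end. I'll fit the rim's top circle from this picture.

```bash
python3 - <<'E'
from h import *
i=cv2.imread("pics/w1.png")[100:260,225:415]
s=3.6;i=cv2.resize(i,None,fx=s,fy=s,interpolation=cv2.INTER_CUBIC)
for x in range(240,415,20): cv2.putText(i,str(x),(int((x-225)*s),8),0,.35,(0,0,255));cv2.line(i,(int((x-225)*s),10),(int((x-225)*s),16),(0,0,255))
for y in range(110,260,10): cv2.putText(i,str(y),(0,int((y-100)*s)+3),0,.35,(0,0,255))
c=cam("wrist");
for r in(60,70):
  P=[((proj(c,[545.1+r*np.cos(a),101+r*np.sin(a),70])-[225,100])*s).astype(int) for a in np.linspace(0,6.28,80)]
  for p in P: cv2.circle(i,tuple(map(int,p)),1,(0,255,0),-1)
cv2.imwrite("pics/w1z.png",i)
E
```

```text
(no output)
```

View pics/w1z.png

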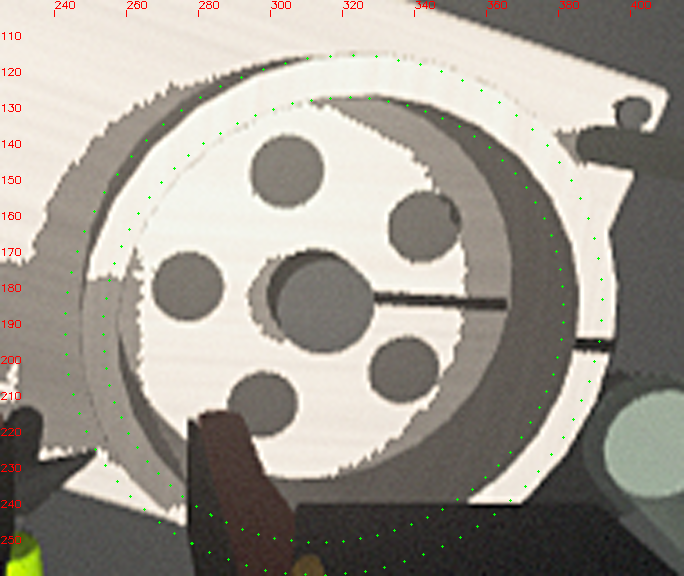

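The rim lies about 3 px to the right of the prediction, so the axis is near (544,103.4). The tool is already at radius 65 mm, bearing 300°. I'll go down and grip.

Emit:
servo_tool(plan=[[[0.32,0,0,-1,0,0,0],[0.32,0,0,-1,0,0,0],[0.32,0,0,-0.5,0,0,0],[0.32,0,0,-0.5,0,0,0],[0.32,0,0,0,0,0,0]]])

```text
t: 2.28
ee_pos: [574.5, 48.4, 118.1]
orientation: [0.822, -3.025, -0.002]
ft_force: [-0.8, -0.2, -0.4]
width: 29.9
grasp_force: 0.0
```

Emit:
servo_tool(plan=[[[1,0,0,0,0,0,0],[1,0,0,0,0,0,0],[1,0,0,0,0,0,0],[1,0,0,0,0,0,0],[1,0,0,0,0,0,0]]])

```text
t: 2.7
ee_pos: [577.8, 47.3, 123.1]
orientation: [-0.821, 3.031, 0.0]
ft_force: [-4.0, 2.3, 7.0]
width: 10.8
grasp_force: 29.4
```

Emit:
servo_tool(plan=[[[1,-0.126,-0.066,0,0,0,-1],[1,-0.131,-0.054,0,0,0,-1],[1,-0.135,-0.043,0,0,0,-1],[1,-0.138,-0.031,0,0,0,-1],[1,-0.14,-0.018,0,0,0,-1]]])

```text
t: 3.12
ee_pos: [551.4, 38.0, 123.2]
orientation: [-0.139, 3.136, -0.001]
ft_force: [-1.8, -2.6, 5.5]
width: 10.7
grasp_force: 29.6
```

Emit:
servo_tool(plan=[[[1,-0.142,-0.006,0,0,0,-1],[1,-0.142,0.006,0,0,0,-1],[1,-0.14,0.018,0,0,0,-1],[1,-0.138,0.031,0,0,0,-1],[1,-0.135,0.043,0,0,0,-1]]])

```text
t: 3.53
ee_pos: [523.0, 40.8, 123.1]
orientation: [0.543, 3.092, -0.002]
ft_force: [-4.0, -10.2, 9.6]
width: 11.1
grasp_force: 29.3
```

Emit:
servo_tool(plan=[[[1,-0.126,0.039,0,0,0,-1],[1,-0.121,0.05,0,0,0,-1],[1,-0.115,0.066,0,0,0,-1],[1,-0.112,0.086,0,0,0,-1],[1,-0.104,0.096,0,0,0,-1]]])

```text
t: 3.95
ee_pos: [499.1, 54.8, 123.1]
orientation: [1.2, 2.903, -0.002]
ft_force: [-7.1, -6.0, 12.3]
width: 11.0
grasp_force: 29.4
```

Emit:
servo_tool(plan=[[[1,-0.096,0.104,0,0,0,-1],[1,-0.086,0.112,0,0,0,-1],[1,-0.076,0.12,0,0,0,-1],[1,-0.066,0.126,0,0,0,-1],[1,-0.054,0.131,0,0,0,-1]]])

```text
t: 4.37
ee_pos: [483.0, 78.8, 123.0]
orientation: [-1.8, -2.573, 0.004]
ft_force: [-9.6, -4.5, 17.5]
width: 10.9
grasp_force: 29.0
```

Emit:
servo_tool(plan=[[[1,-0.054,0.125,0.02,0,0,-1],[1,-0.042,0.133,0.02,0,0,-1],[1,-0.029,0.135,0.02,0,0,-1],[1,-0.012,0.137,0,0,0,-1],[1,0,0.139,0,0,0,-1]]])

```text
t: 4.78
ee_pos: [478.6, 106.1, 123.3]
orientation: [-2.315, -2.123, 0.001]
ft_force: [3.4, 0.1, -18.6]
width: 10.6
grasp_force: 29.1
```

```bash
python3 - <<'E'
from h import *
o=readout.get_obs();print(o['t'],o['ee_pos'],o['ft_force'],o['qpos'])
M=R.from_rotvec(o['orientation']).as_matrix();print(np.degrees(np.arctan2(M[1,1],M[0,1])))
a=vision.get_image("scene");b=vision.get_image("side")
f=lambda i:cv2.resize(i[130:280,170:370,::-1],None,fx=1.98,fy=1.98,interpolation=cv2.INTER_CUBIC)
A=f(a);B=f(b);cv2.imwrite("pics/z2.png",np.hstack([A,B]))
cv2.imwrite("pics/scene2.png",a[:,:,::-1]);cv2.imwrite("pics/side2.png",b[:,:,::-1])
E
```

```text
4.7833 [478.55297316 106.09811674 123.33260347] [  3.43812329   0.14677091 -18.63334694] [ 1.93989875e-01  5.28617820e-01  2.02113803e+00 -3.52775484e-04
  5.92554060e-01  2.80567287e-01]
-4.94375665401536
```

View pics/z2.png

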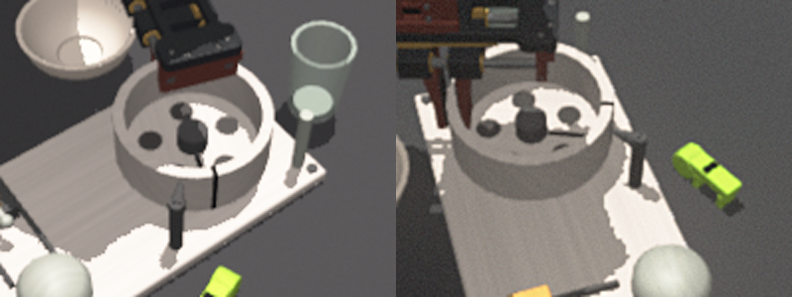

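The mark is now near scene (278,214) / side (279,182.5), short of the pointer. Next I'll work out the remaining angle.

```bash
python3 - <<'E'
from h import *
s,d=cam("scene"),cam("side")
for c,m,t in((s,(278,213.8),(260.3,222.3)),(d,(279,182.5),(279.7,197.8))):
    C=np.array([545,102.7]);a=[np.degrees(np.arctan2(*(plane(c,p,70)[:2]-C)[::-1])) for p in(m,t)];print(plane(c,m,70),a)
c=cam("wrist");i=vision.get_image("wrist");cv2.imwrite("pics/w2.png",i[:,:,::-1])
print(proj(c,[608,58,70]))
E
```

```text
[605.07817695  92.52799016  70.        ] [np.float64(-9.609778336612813), np.float64(-34.227718814109984)]
[610.67652516  89.16261235  70.        ] [np.float64(-11.646814943867499), np.float64(-36.13161561008622)]
[488.60343988 311.77548459]
```

Emit:
servo_tool(plan=[[[1,0.018,0.14,-0.025,0,0,-1],[1,0.031,0.138,0,0,0,-1],[1,0.043,0.135,0,0,0,-1],[1,0.054,0.131,0,0,0,-1],[1,0.057,0.11,0,0,0,-0.88]]])

```text
t: 5.35
ee_pos: [486.0, 132.1, 123.2]
orientation: [-2.709, -1.589, 0.004]
ft_force: [-4.9, 3.3, -3.8]
width: 10.8
grasp_force: 29.2
```

Emit:
servo_tool(plan=[[[1,0,0,0,0,0,0],[1,0,0,0,0,0,0],[1,0,0,0,0,0,0]]])

```text
t: 5.6
ee_pos: [486.1, 132.4, 123.2]
orientation: [-2.705, -1.595, 0.003]
ft_force: [-5.1, 6.2, -4.7]
width: 11.0
grasp_force: 29.0
```

```bash
python3 - <<'E'
from h import *
o=readout.get_obs();M=R.from_rotvec(o['orientation']).as_matrix();print(np.degrees(np.arctan2(M[1,1],M[0,1])))
a=vision.get_image("scene");b=vision.get_image("side")
f=lambda i,x,y:cv2.resize(i[y:y+60,x:x+65,::-1],None,fx=6,fy=6,interpolation=cv2.INTER_CUBIC)
cv2.imwrite("pics/z3.png",np.hstack([f(a,230,190),f(b,250,165)]))
E
```

```text
-28.96084681488933
```

View pics/z3.png

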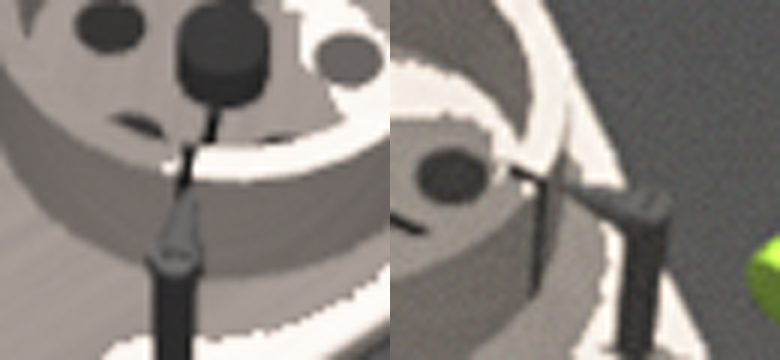

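```bash
python3 - <<'E'
from h import *
C=np.array([545,102.7]);a0=np.radians(-32.7)
for n,x0,y0,off in(("scene",230,190,0),("side",250,165,390)):
    c=cam(n);
    g=lambda r,da,z=70:((proj(c,[C[0]+r*np.cos(a0+np.radians(da)),C[1]+r*np.sin(a0+np.radians(da)),z])-[x0,y0])*6+[off,0]).round()
    print(n,"tip",g(74,0),"mark 0",g(70,0),"inner",g(60,0),"+5deg",g(70,5),g(60,5),"-5",g(70,-5),"bottom",g(70,0,26), "post top",g(100,0,76),"web",g(14,0,26),g(50,0,26))
E
```

```text
scene tip [191. 185.] mark 0 [193. 173.] inner [199. 143.] +5deg [216. 175.] [218. 145.] -5 [171. 169.] bottom [191. 264.] post top [177. 253.] web [219. 107.] [201. 206.]
side tip [563. 180.] mark 0 [549. 174.] inner [516. 161.] +5deg [559. 159.] [524. 148.] -5 [538. 189.] bottom [543. 276.] post top [653. 201.] web [368. 203.] [480. 249.]
```

The line now sits within about 2° of the pointer. I'll release gently (17 mm opening, because of the nearby pillar), lift, and check from above with the wrist camera.

Emit:
servo_tool(plan=[[[0.6,0,0,0,0,0,0],[0.6,0,0,0,0,0,0],[0.6,0,0,0,0,0,0],[0.6,0,0,0.5,0,0,0],[0.6,0,0,0.5,0,0,0]]])

```text
t: 6.12
ee_pos: [487.1, 131.8, 163.1]
orientation: [-2.708, -1.593, 0.002]
ft_force: [-0.4, 0.0, -0.3]
width: 17.5
grasp_force: 0.0
```

Emit:
servo_tool(plan=[[[0.6,0,0,1,0,0,0],[0.6,0,0,1,0,0,0],[0.6,0.9,-0.3,0,0,0,0],[0.6,0.9,-0.3,0,0,0,0],[0.6,0.9,-0.3,0,0,0,0]]])

```text
t: 6.53
ee_pos: [597.3, 95.6, 245.7]
orientation: [2.705, 1.593, 0.007]
ft_force: [0.2, 0.8, 0.9]
width: 17.3
grasp_force: 0.0
```

Emit:
servo_tool(plan=[[[0.6,0,-0.6,0,0,0,0],[0.6,0,-0.6,0,0,0,0],[0.6,0,0,0,0,0,0],[0.6,0,0,0,0,0,0],[0.6,0,0,0,0,0,0]]])

```text
t: 6.95
ee_pos: [595.3, 48.3, 243.3]
orientation: [2.709, 1.591, 0.001]
ft_force: [0.1, 0.5, 0.2]
width: 17.4
grasp_force: 0.0
```

```bash
python3 - <<'E'
from h import *
o=readout.get_obs();print(o['ee_pos'])
c=cam("wrist");i=vision.get_image("wrist")
p=proj(c,[606,61,70]);print(p,proj(c,[545,102.7,70]))
x0,y0=[max(0,int(v)) for v in(p[0]-55,p[1]-50)];print(x0,y0)
j=cv2.resize(i[y0:y0+90,x0:x0+110,::-1],None,fx=4,fy=4,interpolation=cv2.INTER_CUBIC)
k=i[:,:,::-1][:360,60:440];k=np.ascontiguousarray(k);cv2.imwrite("pics/w3full.png",i[:,:,::-1])
out=np.zeros((360,j.shape[1]+360,3),np.uint8);out[:j.shape[0],:j.shape[1]]=j;out[:,j.shape[1]:j.shape[1]+360]=k[:,:360]
cv2.imwrite("pics/w3.png",out[:,:800])
E
```

```text
[595.34779946  48.29717527 243.28025975]
[256.31395612 175.55703844] [176.9636987  168.42775071]
201 125
```

View pics/w3.png

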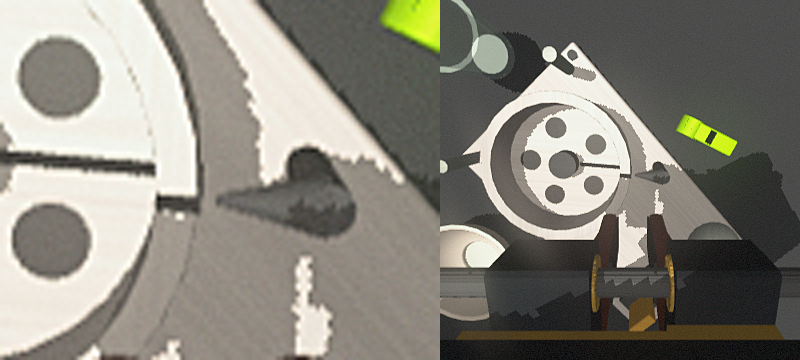

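The mark's end is at zoom (198,203) and the tip at (217,199), about 4.4 mm apart, roughly 1° off, so it is in tolerance. Next is the carriage: close the fingers, move behind the fin and turn the tool square to it.

Emit:
servo_tool(plan=[[[1,-0.265,-0.355,0,0,0,-0.98],[1,-0.265,-0.355,0,0,0,-0.98],[1,-0.265,-0.355,0,0,0,-0.98],[1,-0.265,-0.355,0,0,0,-0.98],[1,-0.265,-0.355,0,0,0,-0.98]]])

```text
t: 7.42
ee_pos: [541.8, -22.2, 243.1]
orientation: [2.986, 0.978, 0.001]
ft_force: [-0.1, 1.0, 0.1]
width: 0.7
grasp_force: 0.0
```

Emit:
servo_tool(plan=[[[1,-0.265,-0.355,0,0,0,-0.98],[1,-0.265,-0.355,0,0,0,-0.98],[1,-0.265,-0.355,0,0,0,-0.98],[1,-0.265,-0.355,0,0,0,-0.98],[1,-0.265,-0.355,0,0,0,-0.98]]])

```text
t: 7.83
ee_pos: [489.0, -93.4, 243.2]
orientation: [3.125, 0.322, 0.001]
ft_force: [-0.1, 0.2, 0.4]
width: 0.1
grasp_force: 0.0
```

Emit:
servo_tool(plan=[[[1,0,0,-0.8,0,0,0],[1,0,0,-0.8,0,0,0],[1,0,0,-0.8,0,0,0],[1,0,0,-0.5,0,0,0],[1,0,0,0,0,0,0]]])

```text
t: 8.25
ee_pos: [487.3, -92.5, 123.7]
orientation: [-3.122, -0.327, 0.009]
ft_force: [-0.6, -0.1, 0.5]
width: 0.8
grasp_force: 0.0
```

```bash
python3 - <<'E'
from h import *
o=readout.get_obs();print(o['ee_pos'],o['ft_force'],o['width'])
M=R.from_rotvec(o['orientation']).as_matrix();print(np.degrees(np.arctan2(M[1,1],M[0,1])))
O=np.array([559.9,34.3]);a=.214;Rm=np.array([[np.cos(a),-np.sin(a)],[np.sin(a),np.cos(a)]])
print("local",Rm.T@(o['ee_pos'][:2]-O),"10mm step",Rm@[10,0]/40)
E
```

```text
[487.28740819 -92.48597694 123.73254222] [-0.62474819 -0.06966089  0.51450494] 0.7632591050228889
-78.02832791996589
local [ -97.88182607 -108.47313291] 10mm step [0.24429731 0.05309259]
```

Emit:
servo_tool(plan=[[[1,0.2,0.042,0,0,0,0],[1,0.2,0.042,0,0,0,0],[1,0.2,0.042,0,0,0,0],[1,0.2,0.042,0,0,0,0],[1,0.2,0.042,0,0,0,0]]])

```text
t: 8.67
ee_pos: [530.4, -85.1, 128.1]
orientation: [3.124, 0.326, 0.001]
ft_force: [-3.7, -0.4, 2.8]
width: 0.5
grasp_force: 1.7
```

Emit:
servo_tool(plan=[[[1,0.15,0.032,0,0,0,0],[1,0.15,0.032,0,0,0,0],[1,0.15,0.032,0,0,0,0],[1,0.15,0.032,0,0,0,0]]])

```text
t: 9.0
ee_pos: [544.4, -81.0, 126.1]
orientation: [-3.122, -0.328, 0.037]
ft_force: [-49.1, -18.9, 40.4]
width: 0.4
grasp_force: 26.6
```

Emit:
servo_tool(plan=[[[1,0.1,0.021,0,0,0,0],[1,0.1,0.021,0,0,0,0],[1,0.1,0.021,0,0,0,0]]])

```text
t: 9.25
ee_pos: [546.5, -79.6, 125.0]
orientation: [-3.119, -0.329, 0.072]
ft_force: [-78.7, -30.0, 68.0]
width: 0.6
grasp_force: 42.7
```

```bash
cat > st.py <<'E'
from h import *
o=readout.get_obs()
O=np.array([559.9,34.3]);a=.214;Rm=np.array([[np.cos(a),-np.sin(a)],[np.sin(a),np.cos(a)]])
print("tool local",Rm.T@(o['ee_pos'][:2]-O),o['ft_force'])
for n in("scene","side"):
    c=cam(n);i=vision.get_image(n);cv2.imwrite(f"pics/{n}_l.png",i[:,:,::-1])
    h=cv2.cvtColor(i,cv2.COLOR_RGB2HSV);m=cv2.inRange(h,(8,120,90),(25,255,255));m[:200]=0
    k,l,s,ce=cv2.connectedComponentsWithStats(m)
    if k>1:
        j=1+np.argmax(s[1:,4]);print(n,s[j],Rm.T@(plane(c,ce[j],55)[:2]-O))
E
python3 st.py
```

```text
tool local [ -37.23128703 -108.43925031] [-78.65331895 -30.01525895  68.00087402]
scene [164 224  17  29 266] [ -14.4263621  -111.18762898]
side [255 268  18  11 123] [ -11.12021463 -102.08703305]
```

The carriage moved about 38 mm and is now hard against its stop with high force. I'll back off at once.

Emit:
servo_tool(plan=[[[1,-0.3,-0.064,0,0,0,0],[1,-0.3,-0.064,0,0,0,0],[1,-0.4,-0.085,0,0,0,0],[1,-0.4,-0.085,0,0,0,0],[1,0,0,0,0,0,0]]])

```text
t: 9.77
ee_pos: [507.0, -89.8, 126.7]
orientation: [-3.124, -0.324, 0.004]
ft_force: [-0.9, -0.6, -0.8]
width: 0.6
grasp_force: 0.0
```

Emit:
servo_tool(plan=[[[1,0,0,1,0,0,0],[1,0,0,1,0,0,0],[1,0,0,1,0,0,0],[1,0,0,1,0,0,0],[1,0,0,0,0,0,0]]])

```text
t: 10.18
ee_pos: [514.2, -90.2, 294.9]
orientation: [3.121, 0.325, 0.022]
ft_force: [1.2, -0.7, -1.1]
width: 0.3
grasp_force: 0.0
```

```bash
python3 st.py; python3 - <<'E'
import cv2,numpy as np
a=cv2.imread("pics/scene_l.png");b=cv2.imread("pics/side_l.png")
f=lambda i,x:cv2.resize(i[100:320,x:x+200],None,fx=2,fy=2,interpolation=cv2.INTER_CUBIC)
cv2.imwrite("pics/end.png",np.hstack([f(a,130),f(b,175)]))
E
```

```text
tool local [ -71.15330923 -111.97883085] [ 1.21765849 -0.65591338 -1.12412017]
scene [164 225  17  27 246] [ -14.18091822 -111.37361942]
side [252 268  21  24 314] [ -16.42379523 -110.24813516]
```

View pics/end.png

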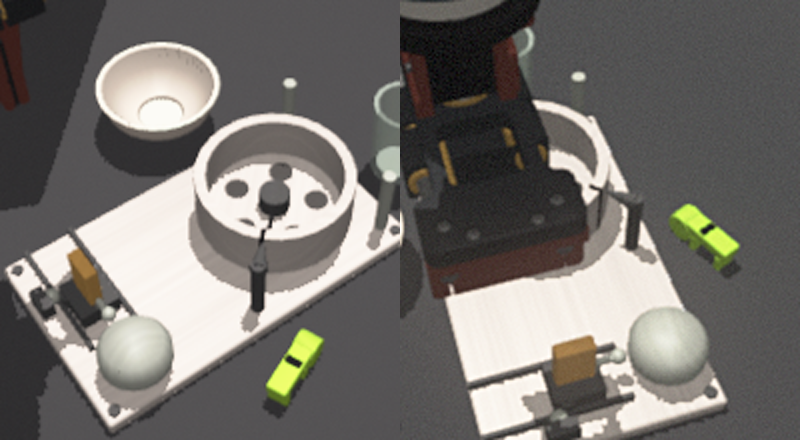

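The carriage has travelled 36 mm and held after I backed off. It took far more than the 5 N detent force, against a solid stop. The line still faces the pointer, the bystanders haven't moved, and the robot is clear of everything.

```bash
python3 -c "
from workcell import close_job
print(close_job())"
```

```text
the job is handed in; nothing more can be done
None
```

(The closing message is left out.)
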